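# Unlock the shoe brush from the sloping pegboard

## Robot

A 6-joint arm with a two-finger parallel gripper is mounted at the origin on the work surface. World frame = base frame: x ahead of the robot, y to its left, z up, the work surface at z = 0. Lengths are in mm, angles in rad, forces in N, time in s.
With the tool pointing down it reaches from about 300 to 775 mm from the base axis. Payload 14.6 kg.
Tool frame: the origin (TCP) lies between the finger pads; the fingertips stand 11 mm ahead of it and the grasp point (between the pads) lies 8 mm behind it; z points along the fingers, y is the line along which they close (so a half turn about z gives the same grasp; the last joint's range is limited). The gripper opens to 94 mm and grips with 3 to 60 N. Pads are 16 mm wide; open, the fingers measure 119 mm over their backs; the gripper's body (75 mm by 177 mm) begins 78 mm behind the grasp point.
Start: joints at [1.108, 0.3, 1.521, -0, 1.321, -0.067], TCP at [212.047, 507.47, 216.446] pointing down, gripper open.
Joint ranges: [-3.03, 3.03], [-0.79, 2.21], [0.23, 2.52], [-1.04, 4.18], [0, 3.07], [-2.55, 2.55]. Speed limits (rad/s): [2.22, 2.22, 2.57, 3.14, 3.14, 3.14].

## Interface

Orientations are given as [roll, pitch, yaw] about the fixed x, y, z axes, in that order (R = Rz(yaw) Ry(pitch) Rx(roll)).
In Python, from cell import manip gives the robot as it stands. The module is installed in compiled form; this text tells all that it offers.
- The arm moves only by the tool arm_command, never from a script. Its argument "rows" is one flat list of numbers, 5 for each row, row after row: the shift along the world's x, y, z in mm, then the turn about the world's z in degrees, then the finger opening in mm, from 0 to 94. In form: [dx, dy, dz, twist, jaw, dx, dy, dz, twist, jaw, ...]. A call has 1 to 5 rows; each row shifts and turns the commanded pose from where the row before left it; what a row does not reach is not made up. A row lasts 1/8 s, in which the tool goes at most 62.5 mm and 10.7 degrees, less where a joint would pass 70% of its speed; a pose out of reach is approached as far as the arm can. A call is refused whole if a number of a shift passes 62.5 or a number of a turn 10.7, either way. A call with a gripper value outside its range is refused whole. The fingers move at their own pace and stop on an object; "newtons" is the grip in N (left out, the last holds). Time passes only in rows, so rows that do not move let the fingers close. It gives the time, the measured TCP pose, the force and the opening at its end, in the units of the state.
- manip.read_state(): the state, without advancing time (a new reading comes with each control period).
- manip.camera(name): name is "scene" or "top" or "wrist"; returns a dict with "image" (400x640x3 uint8, blue, green, red), "z_map" (400x640 float32, mm along the optical axis (not along the pixel's ray), 0 where there is no reading), "fx", "fy", "cx", "cy" (pixels), "pose" (4x4, takes a point from camera to world coordinates). Camera axes: x right, y down, z forward; pixel columns grow to the right and rows downward; lengths in mm; the calibration is good to about 2 mm. A picture is of the moment at which its call begins.
- manip.sign_off(): hands the job in, once; it reports no verdict.
The state is a dict: "clock": time; "joints": joint angles; "qd": joint speeds; "effort": joint torques, N m; "eef_pos": TCP position; "eef_rot": TCP orientation; "wrist_force": force on the tool from outside, world axes, zero at the start; "moment": the same for the moment, N m; "finger_gap": finger opening in mm.
Only numpy, scipy, OpenCV 4.12 (cv2) and the standard library are available. Lean on these libraries where they do the work, as an engineer would, in place of code of your own. Each camera call takes 0.05 s, during which the arm holds its last target. There are 200 camera calls.

## Task

A steel keeper bar is locked across the oval shoe brush on the sloping pegboard: pull out its spring plunger by the black knob, swing the bar off the brush to the next (middle) hole and let the plunger snap fully home. Then take the freed brush and set it down, without dropping it, bristles down flat on the floor of the open wooden shoe shine box, leaving the dish, the shoe horn and the other brush alone.

Things in the scene. Friction and masses are not known exactly. Their poses are not given: they have to be found in the camera images.
- panel: White sloping pegboard face, fixed, 260 mm up the slope, 280 mm wide. Origin: centre of its surface. z = outward normal, 30 degrees off vertical towards the robot; x up the slope, y across to the left. Heights below are along this z from this surface. Ledge 30 mm high, 70 mm wide at x -100, y +55 mm. Fixed polish tin (68 mm wide, 22 high) in a black clip, 24 high, at x +88, y -95.
- pivot (a point): Point on the panel surface on the keeper's hinge axis (panel x +10, y -40 mm); axes as the panel's. The hub on it is 26 mm wide, its top at height 56 mm. Round it, on a 70 mm radius, lie three holes 40 degrees apart in a dark steel index plate 12 mm thick: the first straight towards panel -y, the others onward towards panel -x (down the slope).
- middle_hole (a point): Centre of the mouth of the second (middle) hole, on top of the index plate, 12 mm above the panel surface; axes as the panel's. The holes are slots 11 mm wide along the circle and about 18 mm long towards the pivot.
- keeper (a joint): Angle (rad) of the steel keeper, a rocker on the pivot: 0 = first hole, 0.698 = middle hole, 1.396 = third hole; stops at -0.03 and 1.43. Grows clockwise seen from above. Its low lever (26 mm wide, top at height 23 mm) carries the plunger 70 mm from the pivot and at 0 points to panel -y; the blade points the opposite way. Friction 0.08 N m: it stays where left. Play in a hole: 0.02 rad.
- blade_tip (a point): Top of the free end of the keeper's blade, 135 mm from the pivot. The blade is 20 mm wide, at height 47 to 53 mm; at keeper angle 0 it points to panel +y, across the top of the brush; at 0.698 it is clear of the brush.
- plunger (a joint): Pull of the spring plunger along the panel normal, in m: 0 = fully home in a hole, 0.016 = outer stop. Its 8 mm round-ended pin goes 10 mm deep: clear of the index plate above 0.011; released between holes it rests on the plate at 0.010, and it drops in by itself within about 2 mm of a hole. Spring 5 N at home, 9 N at the stop.
- knob (a point): Centre of the plunger's black plastic knob: a cylinder with its axis along the panel's z, 28 mm diameter, 32 mm high. With the plunger home its centre is 57 mm above the panel surface and its underside 41 mm; below it a 10 mm rod, then a 22 mm collar with its top at height 31 mm. Moves with keeper and plunger.
- brush: The oval brush to take, on the panel under the blade, lower end at the ledge. Wooden back 130 x 58 mm, 18 mm thick, straight sides over the middle 72 mm, on a rigid dark bristle block 112 x 46 mm, 22 mm high; 40 mm high in all, about 0.14 kg. Origin: centre of the bristle underside; x along its length (up the slope), y across, z from bristles to back.
- shine_box: Open-topped shoe shine box of light wood, 230 x 160 x 60 mm outside, walls and floor 8 mm, fixed on the table, left or right of the board. Origin: centre of its underside; x axis along its 230 mm length, z up.
- dish: Bystander: small round stainless steel dish, 120 mm diameter, 35 mm high, loose on the table on the other side from the box. Origin: centre of its underside. Leave it alone.
- spare_brush: Bystander: a second brush of the same shape, loose on the table, bristles down, far to the left. Origin: centre of its underside. Leave it alone.
- shoe_horn: Bystander: flat chrome shoe horn, 210 mm long, 34 mm wide, 4 mm thick, lying loose on the table far to the right. Origin: near its middle, on its underside. Leave it alone.
- rail (a point): Middle of a level steel hanging rail fixed over the board, 14 mm thick, 300 mm long along panel y, 250 mm above the table and 26 mm beyond the knob's start (away from the robot). It ends in side arms that run back, away from the robot, to posts outside the board's edges. A gripper pointing straight down over the knob would strike it; one pointing along the panel's normal passes in front of it.
Things that resemble listed ones, but are neither listed nor needed, are in the scene too. What is shaped like the brush but blue is not meant.

How it is judged (in metres and radians):
On the way, in this order (a step that is already met when the one before it is completed fails the run):
1. the plunger is pulled clear of the first hole (value of joint plunger above 0.008 m and value of joint keeper below 0.2 rad), for 0.1 s.
2. keeper locked in the middle hole, brush still on the board (value of joint plunger below 0.003 m and value of joint keeper between 0.64 and 0.755 rad and distance of brush from where it was at the start of the episode below 0.05 m), for 0.2 s.
At the end, for the whole second after the job is handed in: Keeper in the middle hole (0.64 to 0.755 rad), plunger within 3 mm of home; brush at rest on the box floor, bristles down (origin within 75 mm in box x, 55 mm in y, under 15 mm over the box underside, tilt under 0.15 rad); dish, spare brush, shoe horn within 30 mm of their starts (value of joint plunger below 0.003 m and value of joint keeper between 0.64 and 0.755 rad and x of brush in the frame of shine_box between -0.075 and 0.075 m and y of brush in the frame of shine_box between -0.055 and 0.055 m and z of brush in the frame of shine_box below 0.015 m and angle between brush's own z axis and vertical below 0.15 rad and linear speed of brush below 0.03 m/s); the robot touches nothing.
It fails at once if the brush is dropped (falling faster than 0.8 m/s, out of the fingers) (linear speed of brush above 0.8 m/s and contact force between the fingers and brush below 0.1 N).
It fails at once if the dish is moved more than 30 mm (distance of dish from where it was at the start of the episode above 0.03 m).
It fails at once if the spare brush is moved more than 30 mm (distance of spare_brush from where it was at the start of the episode above 0.03 m).
It fails at once if the shoe horn is moved more than 30 mm (distance of shoe_horn from where it was at the start of the episode above 0.03 m).
It also fails if it takes over 54 s, if anything falls off the work surface, if the arm or the gripper's body presses on something with over 40 N, if the wrist force passes 120 N, or if a joint passes its speed limit or range.

## Working session

There is one attempt and no reset: what is moved stays moved. The work goes in short steps, Python scripts to look and compute and a tool call to move; the robot and the scene stay as the last step left them, time stands still between calls to the robot, and variables do not carry over. Pictures are saved under pics/ and viewed, on a budget of 10 in all, crops included, one or two more only if the job needs it, and the job is handed in when it is done.

Besides the shell and the picture viewer there is one more tool, called after "Emit:" as name(argument=value, ...) on one line, values as JSON. arm_command: Moves the arm, as the interface text tells. Its arguments: {"type":"object","properties":{"rows":{"type":"array","items":{"type":"number"}},"newtons":{"type":"number"}},"required":["rows"]}

```bash
mkdir -p pics; cat > h.py <<'E'
import numpy as np, cv2
from cell import manip
def cam(n):
    c=manip.camera(n); np.savez(f'{n}.npz',**{k:np.asarray(v) for k,v in c.items()}); return c
def load(n): return np.load(f'{n}.npz')
def pts(c):
    z=c['z_map']; v,u=np.mgrid[:z.shape[0],:z.shape[1]]
    P=np.stack([(u-c['cx'])/c['fx']*z,(v-c['cy'])/c['fy']*z,z,np.ones_like(z)],-1)@np.asarray(c['pose']).T
    P[z==0]=np.nan; return P[...,:3]
E
python3 - <<'E'
from h import *
for n in ('scene','top'):
    c=cam(n); cv2.imwrite(f'pics/{n}0.png',c['image']); print(n,np.round(c['pose'],3),c['fx'],c['cx'],c['cy'])
print(manip.read_state())
E
```

```text
scene [[ 6.460000e-01  5.860000e-01 -4.890000e-01  1.244601e+03]
 [ 7.630000e-01 -4.960000e-01  4.140000e-01 -5.514060e+02]
 [ 0.000000e+00 -6.410000e-01 -7.670000e-01  1.188854e+03]
 [ 0.000000e+00  0.000000e+00  0.000000e+00  1.000000e+00]] 475.18481740825223 316.61658387184764 203.54567986156746
top [[ 1.900000e-02 -9.950000e-01  1.030000e-01  4.818050e+02]
 [-1.000000e+00 -1.800000e-02  3.000000e-03  7.825000e+00]
 [-1.000000e-03 -1.030000e-01 -9.950000e-01  1.040127e+03]
 [ 0.000000e+00  0.000000e+00  0.000000e+00  1.000000e+00]] 382.17844133046697 316.4869639553434 194.32602237209161
{'clock': 0.1, 'joints': array([ 1.10837333e+00,  3.00401110e-01,  1.52147463e+00, -2.71244369e-05,
        1.32069113e+00, -6.65591163e-02]), 'qd': array([ 0.0009256 , -0.00086051, -0.0040378 ,  0.00214536, -0.00102063,
        0.00047435]), 'effort': array([ 9.52300543e-04, -5.32648480e+01, -3.53279042e+01,  7.09381420e-02,
        2.34901981e-02, -4.95919892e-05]), 'eef_pos': array([211.97974516, 507.2864381 , 215.9697464 ]), 'eef_rot': array([-3.14061885e+00, -3.85793750e-05,  2.74573548e+00]), 'wrist_force': array([-0.32487453, -0.36561849,  0.62404023]), 'moment': array([-0.05713182, -0.00520411, -0.01053613]), 'finger_gap': 94.06825621297816}
```

View pics/scene0.png

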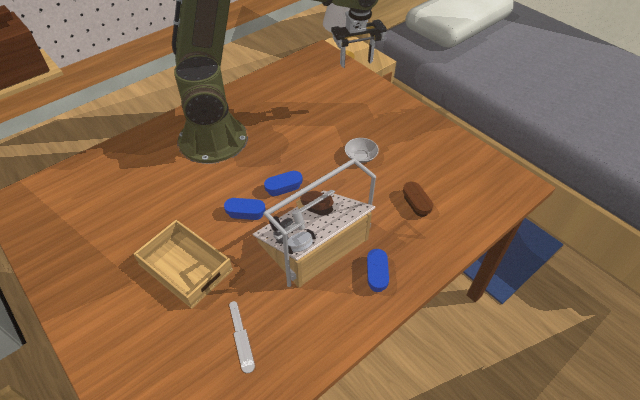

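View pics/top0.png

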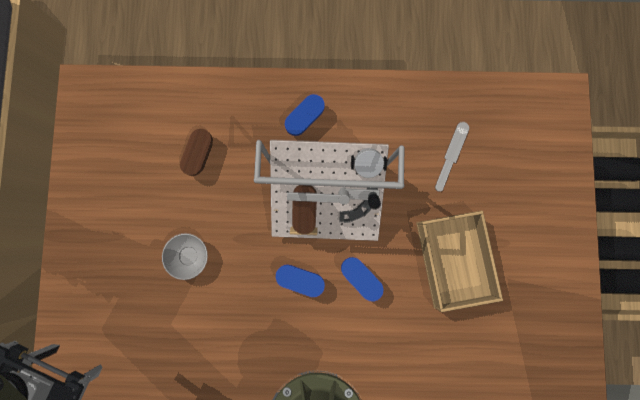

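Scene: the board is near the centre (top px 270–388 × 140–240), the oval brush at (304,210), knob at (374,201), rail along row ~182, box at (460,262), dish (185,257), spare brush (196,152), horn (453,157). Next I fit the geometry from depth.

```bash
cat > geo.py <<'E'
from h import *
c=load('top'); P=pts(c); im=c['image'].astype(int)
reg=np.zeros(im.shape[:2],bool); reg[135:245,262:395]=True
m=reg&(im.min(-1)>150)&(im.max(-1)-im.min(-1)<30)&np.isfinite(P[...,2])
Q=P[m]
# ransac plane with normal ~30deg
rng=np.random.default_rng(0);best=0
for _ in range(500):
    a=Q[rng.choice(len(Q),3,False)];n=np.cross(a[1]-a[0],a[2]-a[0]);l=np.linalg.norm(n)
    if l<1: continue
    n/=l; n*=np.sign(n[2]); k=abs((Q-a[0])@n)<2.5
    if k.sum()>best and abs(n[2]-.866)<.06: best=k.sum();K=k
In=Q[K];ce=In.mean(0);n=np.linalg.svd(In-ce)[2][2];n*=np.sign(n[2])
ins=abs((P-ce)@n)<4
mm=(ins&m).astype(np.uint8); 
XY=(ins&m)
# in-plane rect
hx=np.array([0,0,1.])-n*n[2];hx/=np.linalg.norm(hx);hy=np.cross(n,hx)
ab=np.stack([(P[XY]-ce)@hx,(P[XY]-ce)@hy],1).astype(np.float32)
(cx,cy),sz,ang=cv2.minAreaRect(ab)
o=ce+cx*hx+cy*hy
if __name__=='__main__':
    print('normal',n,'x',hx,'y',hy,'rect',(cx,cy),sz,ang,'origin',o,best)
    R=np.stack([hx,hy,n],1)
    L=(P-o)@R
    w=lambda p:o+R@np.array(p,float)
    for nm,p in dict(pivot=(10,-40,0),knob=(10,-110,57),mid=(10-70*np.sin(.698),-40-70*np.cos(.698),12),knobtop=(10,-110,73)).items(): print(nm,w(p).round(1))
    print('knob px?',L[201,374],L[197,372],P[201,374],P[182,330])
    hb=np.isfinite(L[...,2])&reg
    d=hb&(L[...,2]>28)&(L[...,2]<44)&(L[...,1]>0)&(L[...,1]<95)&(abs(L[...,0])<120)
    b=L[d]; print('brush top',len(b),np.percentile(b,[2,50,98],axis=0).round(1)); print(cv2.minAreaRect(b[:,:2].astype(np.float32)))
    k=hb&(L[...,2]>62)&(L[...,2]<80)&(abs(L[...,1]+110)<30)&(abs(L[...,0]-10)<30)
    print('knob top',k.sum(),np.nanmedian(L[k],0),np.nanmedian(P[k],0), P[k].max(0),P[k].min(0))
    r=reg&(P[...,2]>235)&(P[...,2]<270); print('rail',r.sum(),np.percentile(P[r],[1,50,99],axis=0).round(1))
    for y0 in (-60,0,60):
        q=P[r&(abs(P[...,1]-y0)<15)]; print(y0,np.percentile(q,[2,50,98],axis=0).round(1).tolist())
    # box rim
    bx=np.zeros_like(reg);bx[200:320,405:515]=True
    q=P[bx&(P[...,2]>50)&(P[...,2]<66)];print('box',cv2.minAreaRect(q[:,:2].astype(np.float32)),np.median(q[:,2]))
E
python3 geo.py
```

```text
normal [-0.49922526  0.01129155  0.86639866] x [ 0.86617713 -0.01959132  0.49935294] y [0.02261236 0.99974431 0.        ] rect (-34.6162109375, -28.653488159179688) (259.5587158203125, 277.7720031738281) 0.2051139920949936 origin [583.67499176 -13.75631809  96.25006292] 3208
pivot [591.4 -53.9 101.2]
knob [ 561.4 -123.3  150.6]
mid [ 545.3 -106.5   89.2]
knobtop [ 553.4 -123.1  164.5]
knob px? [  16.12010311 -108.18399094   71.86435523] [  21.76918978 -104.10307099   62.50705057] [ 559.31505963 -121.41700142  166.56286506] [589.02725652 -17.00884427 257.03966836]
brush top 940 [[-101.8   25.8   29.4]
 [ -41.8   54.2   39.7]
 [  30.5   82.2   43. ]]
((-35.24517822265625, 56.85545349121094), (137.49452209472656, 65.82710266113281), 1.833790898323059)
knob top 119 [  11.50629939 -109.11152756   72.3299052 ] [ 554.94785423 -122.18560653  163.93046742] [ 569.12997521 -110.29720212  171.66847222] [ 541.41309363 -136.19353015  154.38526452]
rail 894 [[ 580.3 -147.4  249.9]
 [ 588.   -11.9  256.5]
 [ 597.5  123.4  260.2]]
-60 [[581.7, -73.3, 252.6], [587.5, -58.5, 256.7], [594.4, -45.9, 260.2]]
0 [[582.6, -15.0, 251.9], [588.5, -0.4, 256.5], [595.6, 14.0, 259.6]]
60 [[583.8, 45.1, 251.8], [589.5, 59.6, 256.4], [596.6, 74.0, 260.2]]
box ((421.23065185546875, -359.5068359375), (230.30982971191406, 161.0543975830078), 11.263405799865723) 59.88872736696635
```

Emit:
arm_command(rows=[15,-35,30,-10.5,94,23,-42,30,-10.5,94,23,-42,30,-10.5,94,23,-42,0,-10.5,80,23,-42,0,-10.5,70], newtons=40)

```text
clock: 0.72
eef_pos: [319.5, 303.0, 306.5]
eef_rot: [3.141, -0.0, 1.824]
wrist_force: [1.0, 0.3, -0.5]
finger_gap: 77.1
```

Emit:
arm_command(rows=[23,-42,0,-10.5,60,23,-42,0,-10.5,60,23,-42,0,-10.5,60,23,-42,0,-10.5,60,23,-42,0,-10.5,60])

```text
clock: 1.35
eef_pos: [434.5, 92.9, 306.3]
eef_rot: [-3.141, 0.0, 0.907]
wrist_force: [0.2, 0.8, 0.3]
finger_gap: 60.1
```

Emit:
arm_command(rows=[23,-42,0,-10.5,60,23,-42,0,-10.5,60,23,-42,0,-10.5,60,23,-42,0,-10.5,60,23,-42,0,-10.5,60])

```text
clock: 1.98
eef_pos: [549.6, -117.0, 306.2]
eef_rot: [-3.141, 0.0, -0.009]
wrist_force: [0.7, 0.4, -0.4]
finger_gap: 60.1
```

```bash
python3 - <<'E'
from h import *
c=cam('wrist'); P=pts(c); cv2.imwrite('pics/w1.png',c['image'])
import geo
R=np.stack([geo.hx,geo.hy,geo.n],1);L=(P-geo.o)@R
k=(L[...,2]>70)&(L[...,2]<77)&(abs(L[...,1]+110)<25)&(abs(L[...,0]-10)<25)
q=L[k];print(k.sum(),np.median(q,0),q.min(0),q.max(0)); print('circle',cv2.minEnclosingCircle(q[:,:2].astype(np.float32)),(geo.o+R@np.r_[(q.min(0)+q.max(0))[:2]/2,np.median(q[:,2])]))
r=(P[...,2]>240)&(P[...,2]<270)&(abs(P[...,0]-587)<20); 
if r.sum(): print('rail',np.percentile(P[r],[2,50,98],axis=0).round(1))
c=cam('scene'); cv2.imwrite('pics/s1.png',cv2.resize(c['image'][80:300,210:450],None,fx=3,fy=2.7))
E
```

```text
271 [   9.27093759 -110.37410065   70.67431577] [  -3.62191326 -122.52742791   70.02395822] [ 20.67664764 -97.45158091  72.32892415]
circle ((8.942133903503418, -110.13648986816406), 13.154141426086426) [ 553.29167624 -123.0867389   161.74036147]
rail [[ 582.  -165.8  249.4]
 [ 590.6  -27.9  254.4]
 [ 600.1  117.6  256.4]]
```

View pics/w1.png

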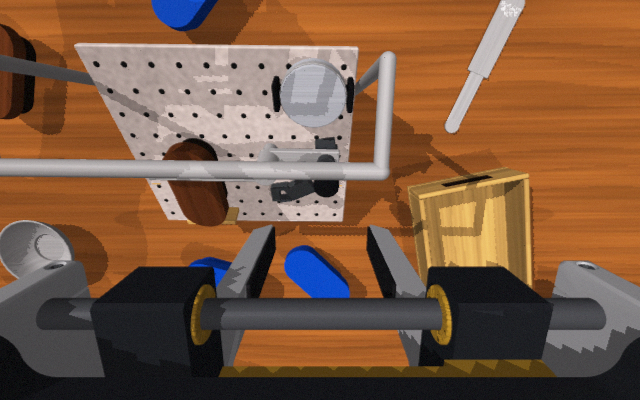

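View pics/s1.png

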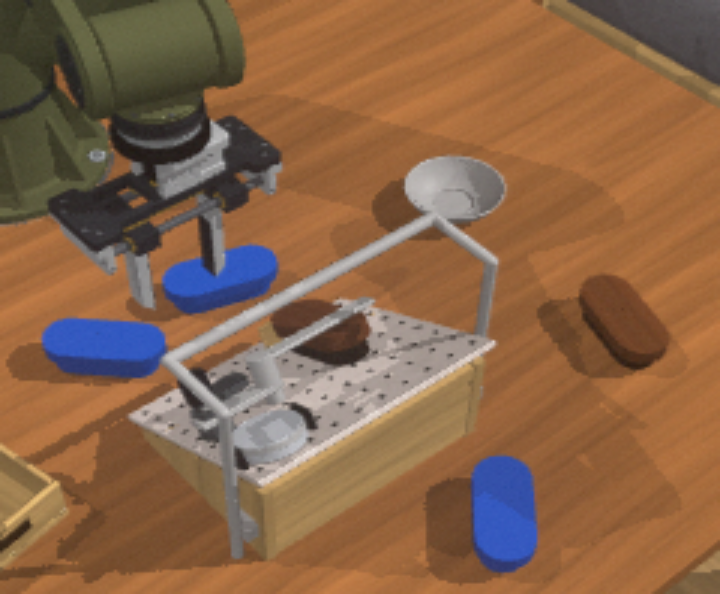

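Wrist view: knob at (326,175), just below the rail (row 168); the body's narrow side lies along x. The body can stay just above the rail while the tips take the top ~4 mm of the knob. I'll come down carefully, watching the force.

Emit:
arm_command(rows=[6.4,-5.6,-50,-0.8,50,0,0,-50,0,50,0,0,-20,0,50,0,0,-8,0,50,0,0,0,0,50])

```text
clock: 2.7
eef_pos: [555.5, -120.9, 178.8]
eef_rot: [-3.142, -0.0, -0.016]
wrist_force: [-0.4, 0.4, 0.4]
finger_gap: 50.2
```

Emit:
arm_command(rows=[0,0,-2,0,50,0,0,-1.5,0,50,0,0,0,0,50])

```text
clock: 3.08
eef_pos: [555.5, -121.2, 175.2]
eef_rot: [3.141, -0.0, -0.017]
wrist_force: [-0.3, -0.1, -0.5]
finger_gap: 50.1
```

Emit:
arm_command(rows=[0,-1,-1,0,50,0,0,-1,0,50,0,0,0,0,50])

```text
clock: 3.45
eef_pos: [555.4, -122.1, 172.8]
eef_rot: [-3.142, 0.0, -0.017]
wrist_force: [0.2, 0.5, 0.3]
finger_gap: 50.0
```

Emit:
arm_command(rows=[0,0,-1,0,50,0,0,0,0,50])

```text
clock: 3.7
eef_pos: [555.4, -122.1, 171.9]
eef_rot: [-3.142, 0.0, -0.017]
wrist_force: [0.1, 0.2, -0.4]
finger_gap: 50.0
```

Emit:
arm_command(rows=[0,0,-1,0,50,0,0,0,0,50])

```text
clock: 3.95
eef_pos: [555.4, -122.1, 170.9]
eef_rot: [-3.142, 0.0, -0.017]
wrist_force: [0.3, 0.4, -0.3]
finger_gap: 49.5
```

Emit:
arm_command(rows=[0,0,-0.7,0,50,0,0,0,0,50])

```text
clock: 4.2
eef_pos: [555.6, -122.1, 170.6]
eef_rot: [3.142, -0.001, -0.017]
wrist_force: [-2.0, -0.1, 3.2]
finger_gap: 50.0
```

Contact with the rail at 170.6; back off slightly and close.

Emit:
arm_command(rows=[0,0,0.5,0,30,0,0,0,0,24,0,0,0,0,22,0,0,0,0,22,0,0,0,0,22], newtons=45)

```text
clock: 4.82
eef_pos: [555.5, -122.5, 170.8]
eef_rot: [3.141, -0.0, -0.017]
wrist_force: [0.2, -5.8, 0.9]
finger_gap: 26.0
```

Emit:
arm_command(rows=[-1,-0.3,1.7,0,20,-1,0,1.7,0,20,-1,0,1.7,0,20,0,0,0,0,20])

```text
clock: 5.32
eef_pos: [552.6, -122.5, 175.4]
eef_rot: [3.142, -0.0, -0.017]
wrist_force: [4.9, -4.2, -5.2]
finger_gap: 25.8
```

Emit:
arm_command(rows=[-1,-0.5,1.7,0,20,-1,0,1.7,0,20,-1,0,1.7,0,20,-1,0,1.7,0,20,0,0,0,0,20])

```text
clock: 5.95
eef_pos: [548.6, -122.6, 182.0]
eef_rot: [-3.141, -0.0, -0.017]
wrist_force: [5.3, -1.0, -6.0]
finger_gap: 26.3
```

Pull force (~8 N along the normal) fits a ~13 mm pull. Now swing along the arc.

Emit:
arm_command(rows=[-6,0.5,-3.5,0,20,-6,1.2,-3.4,0,20,-5.8,1.8,-3.4,0,20,0,0,0,0,20])

```text
clock: 6.45
eef_pos: [530.1, -119.3, 171.4]
eef_rot: [-3.141, 0.001, -0.017]
wrist_force: [1.8, -3.0, -8.0]
finger_gap: 26.0
```

Emit:
arm_command(rows=[-5.6,2.5,-3.3,0,20,-5.4,3.2,-3.1,0,20,-5.1,3.8,-3,0,20,0,0,0,0,20])

```text
clock: 6.95
eef_pos: [513.5, -111.4, 161.9]
eef_rot: [3.139, 0.002, -0.018]
wrist_force: [-0.1, -17.0, -10.1]
finger_gap: 26.3
```

```bash
cat > kp.py <<'E'
from h import *; import geo
R=np.stack([geo.hx,geo.hy,geo.n],1)
for n in ('wrist','scene'):
    c=cam(n);P=pts(c);L=(P-geo.o)@R
    k=(L[...,2]>44)&(L[...,2]<57)
    d=L[...,:2]-[10,-40]; r=np.hypot(d[...,0],d[...,1]); a=np.arctan2(d[...,0],d[...,1])
    k&=(r>50)&(r<137)&(a>-.4)&(a<1.5)
    if k.sum()>5: print(n,'keeper angle',k.sum(),np.median(a[k]),np.percentile(L[k],[5,50,95],axis=0).round(1).tolist())
    k=(L[...,2]>60)&(L[...,2]<95)&(L[...,1]<-60)&(L[...,1]>-125)&(L[...,0]<30)&(L[...,0]>-60)&(c['image'].max(-1)<70)
    if k.sum(): print(n,'dark high',k.sum(),np.percentile(L[k],[5,50,95],axis=0).round(1).tolist())
    cv2.imwrite(f'pics/k_{n}.png',c['image'])
print(manip.read_state()['eef_pos'])
E
python3 kp.py
```

```text
wrist keeper angle 2806 0.5694808074964934 [[52.0, 20.0, 47.0], [59.7, 43.0, 50.5], [70.9, 57.4, 51.7]]
wrist dark high 2053 [[-33.5, -112.9, 62.4], [-17.7, -100.7, 81.6], [-12.8, -88.0, 85.5]]
scene keeper angle 131 0.589077721267214 [[37.6, 5.0, 47.6], [59.8, 38.2, 52.1], [80.3, 69.5, 54.6]]
scene dark high 20 [[-29.0, -101.7, 61.6], [-12.3, -96.8, 71.1], [-9.6, -86.8, 89.3]]
[ 513.57549557 -111.4593228   161.92210137]
```

View pics/k_wrist.png

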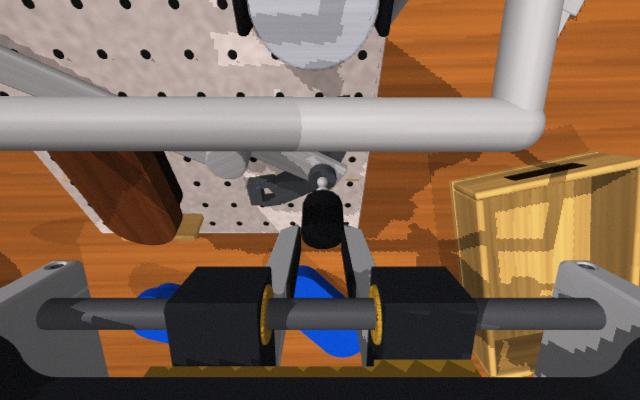

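Emit:
arm_command(rows=[-3.5,1.5,-1.9,0,20,-3,2.2,-1.8,0,20,0,0,0,0,20])

```text
clock: 7.42
eef_pos: [506.6, -107.3, 157.8]
eef_rot: [3.14, 0.004, -0.018]
wrist_force: [-2.7, -13.4, -10.8]
finger_gap: 25.9
```

```bash
python3 kp.py
```

```text
wrist keeper angle 3110 0.6777843743639678 [[60.1, 17.4, 47.2], [68.2, 36.4, 50.5], [79.5, 48.9, 51.8]]
wrist dark high 2056 [[-40.4, -108.7, 62.6], [-24.2, -96.7, 81.7], [-19.2, -84.1, 84.9]]
scene keeper angle 136 0.6894493575670995 [[44.5, -0.6, 47.7], [68.5, 32.2, 51.9], [91.0, 62.5, 54.1]]
scene dark high 27 [[-40.6, -98.4, 61.6], [-20.2, -92.9, 70.7], [-15.7, -80.8, 92.9]]
[ 506.52698403 -107.26493743  157.76490747]
```

Emit:
arm_command(rows=[-0.6,0.6,-0.4,0,20,1.2,0,-2,0,20,1.2,0,-2,0,20,1.2,0,-2,0,20,0,0,0,0,20])

```text
clock: 8.15
eef_pos: [509.0, -106.2, 150.7]
eef_rot: [3.141, 0.006, -0.018]
wrist_force: [-3.8, -10.2, -15.2]
finger_gap: 25.8
```

```bash
python3 kp.py; python3 -c "
import cv2;a=cv2.imread('pics/k_scene.png');cv2.imwrite('pics/ks1.png',cv2.resize(a[140:270,220:400],None,fx=4,fy=4,interpolation=2))"
```

```text
wrist keeper angle 3523 0.7062266493362964 [[58.4, 11.8, 47.2], [67.2, 30.8, 50.5], [78.9, 43.4, 51.7]]
wrist dark high 1833 [[-42.1, -107.8, 62.1], [-26.9, -95.5, 75.6], [-20.8, -81.6, 87.8]]
scene keeper angle 133 0.7222859374446753 [[45.9, -1.0, 47.8], [69.9, 31.2, 52.1], [96.1, 60.6, 54.1]]
scene dark high 21 [[-31.6, -98.2, 63.3], [-21.3, -91.6, 67.9], [-16.7, -80.9, 91.7]]
[ 508.99509504 -106.16020113  150.62886311]
```

View pics/ks1.png

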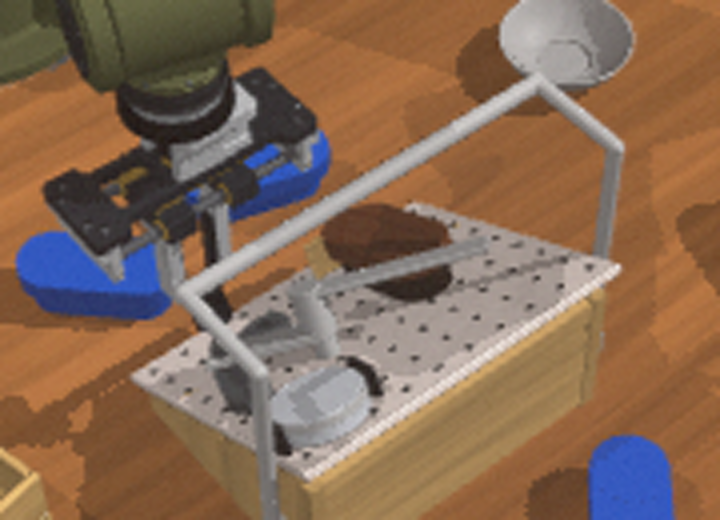

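The plunger followed down ~6 mm, below plate level (0.010), so it is in the hole. Release.

Emit:
arm_command(rows=[0,0,0,0,26,0,0,0,0,45,0,0,0,0,60,0,0,0,0,60])

```text
clock: 8.75
eef_pos: [511.2, -105.4, 153.1]
eef_rot: [-3.141, -0.0, -0.017]
wrist_force: [0.4, -0.2, -0.9]
finger_gap: 53.3
```

Emit:
arm_command(rows=[-5,0,25,0,60,-5,0,45,0,60,0,0,0,0,60])

```text
clock: 9.12
eef_pos: [502.0, -105.8, 226.1]
eef_rot: [3.14, -0.006, -0.017]
wrist_force: [-1.2, -0.1, -0.4]
finger_gap: 59.8
```

```bash
python3 - <<'E'
from h import *; import geo
R=np.stack([geo.hx,geo.hy,geo.n],1)
c=cam('wrist');P=pts(c);L=(P-geo.o)@R
cv2.imwrite('pics/w3.png',c['image'])
d=L[...,:2]-[10,-40]; r=np.hypot(d[...,0],d[...,1]); a=np.arctan2(d[...,0],d[...,1])
k=(L[...,2]>44)&(L[...,2]<57)&(r>50)&(r<137)&(a>-.4)&(a<1.5);print(np.median(a[k]))
k=(np.hypot(L[...,0]+35,L[...,1]+93.6)<20)&(L[...,2]>60)&(L[...,2]<95); print(k.sum(),np.percentile(L[k],[3,50,97],axis=0).round(1))
k=(L[...,2]>30)&(L[...,2]<44)&(L[...,1]>15)&(L[...,1]<95)&(L[...,0]<45)&(L[...,0]>-105)
print('brush',cv2.minAreaRect(L[k][:,:2].astype(np.float32)),np.percentile(L[k],[2,50,98],axis=0).round(1))
print(manip.read_state()['wrist_force'])
E
```

```text
0.6978207891181805
734 [[ -45.1 -106.7   60.9]
 [ -30.   -94.9   70.2]
 [ -21.6  -82.6   71.4]]
brush ((-36.03334045410156, 53.45155334472656), (59.43153762817383, 122.46662139892578), 89.71039581298828) [[-89.6  24.5  32.5]
 [-22.   51.6  37.6]
 [ 22.4  80.8  38.9]]
[ 1.20751994  0.45643875 -0.74543837]
```

View pics/w3.png

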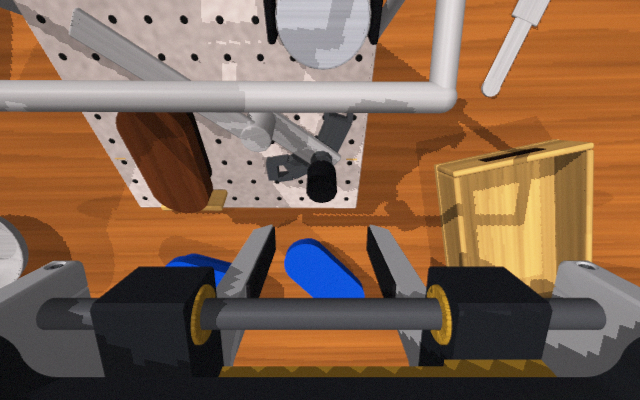

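Keeper at 0.698 rad and the knob back at its home height (70.7 mm, the same as my first wrist reading). On to the brush.

Emit:
arm_command(rows=[9,49,0,0,92,9,49,0,0,92,9,49,0,0,92,0,0,0,0,92,0,0,0,0,92], newtons=25)

```text
clock: 9.8
eef_pos: [527.7, 41.1, 221.9]
eef_rot: [3.141, 0.002, -0.017]
wrist_force: [0.3, -0.5, -0.4]
finger_gap: 91.9
```

Emit:
arm_command(rows=[0.5,0,-50,0,92,0,0,-40,0,92,0,0,-25,0,92,0,0,-10,0,92,0,0,-3,0,92])

```text
clock: 10.42
eef_pos: [528.6, 40.7, 94.9]
eef_rot: [3.142, -0.0, -0.018]
wrist_force: [0.6, 0.3, -0.5]
finger_gap: 91.8
```

Emit:
arm_command(rows=[0,0,0,0,75,0,0,0,0,50,0,0,0,0,50,0,0,0,0,50,0,0,0,0,50])

```text
clock: 11.05
eef_pos: [528.7, 41.4, 95.1]
eef_rot: [3.142, -0.0, -0.017]
wrist_force: [-0.8, -0.3, 3.4]
finger_gap: 57.8
```

Emit:
arm_command(rows=[-3,0,5,0,50,-6,0,12,0,50,-12,0,22,0,50,-17,0,30,0,50,-17,0,30,0,50])

```text
clock: 11.68
eef_pos: [472.3, 41.4, 195.2]
eef_rot: [-3.142, 0.001, -0.017]
wrist_force: [-0.0, -0.1, -1.8]
finger_gap: 57.9
```

```bash
python3 - <<'E'
from h import *
c=cam('scene'); cv2.imwrite('pics/s4.png',cv2.resize(c['image'][60:260,180:440],None,fx=3,fy=2.8))
print(manip.read_state()['wrist_force'],manip.read_state()['eef_pos'])
E
```

```text
[0.96828878 0.1282278  3.71995087] [472.26589551  41.47692923 198.96097858]
```

View pics/s4.png

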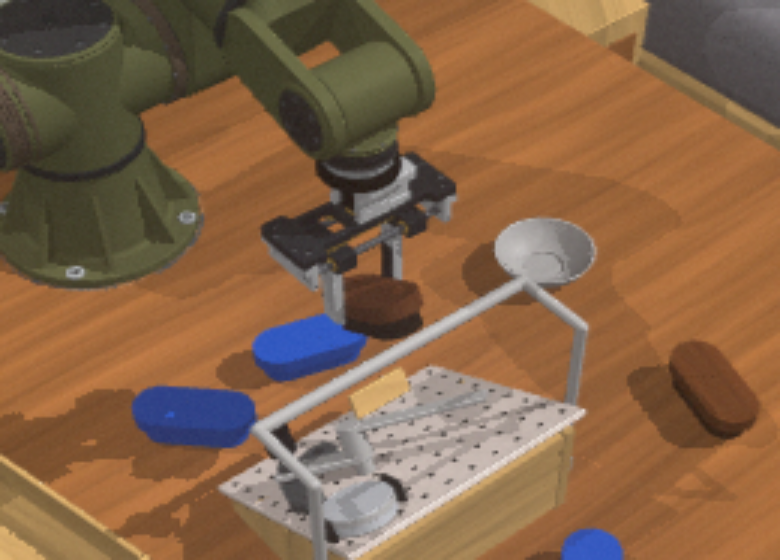

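Brush held level across the jaw and still tilted about 30°. Carry it to the box.

Emit:
arm_command(rows=[-8,-35,0,1.5,50,-11,-50,0,1.5,50,-11,-55,0,1.5,50,-11,-55,0,1.5,50,-11,-55,0,1.5,50])

```text
clock: 12.35
eef_pos: [420.6, -210.1, 194.1]
eef_rot: [-3.142, 0.0, 0.115]
wrist_force: [1.3, 0.5, -1.2]
finger_gap: 58.0
```

Emit:
arm_command(rows=[-11,-55,0,1.5,50,-11,-55,0,1.5,50,-10,-47,0,1.7,50,0,0,0,0,50])

```text
clock: 12.85
eef_pos: [388.2, -367.6, 193.4]
eef_rot: [-3.141, 0.001, 0.193]
wrist_force: [-0.1, -0.3, -1.8]
finger_gap: 57.9
```

Emit:
arm_command(rows=[0,0,-45,0,50,0,0,-45,0,50,0,0,-30,0,50,0,0,-12,0,50,0,0,0,0,50])

```text
clock: 13.48
eef_pos: [389.7, -365.2, 62.1]
eef_rot: [-3.141, 0.0, 0.196]
wrist_force: [-0.4, -0.2, -1.4]
finger_gap: 58.0
```

Now lower to contact in small steps.

Emit:
arm_command(rows=[0,0,-5,0,50,0,0,-3,0,50,0,0,-2,0,50,0,0,0,0,50], newtons=10)

```text
clock: 13.98
eef_pos: [389.6, -365.7, 51.9]
eef_rot: [3.142, -0.0, 0.196]
wrist_force: [-0.2, -0.8, -0.7]
finger_gap: 57.6
```

Emit:
arm_command(rows=[0,0,-2,0,50,0,0,-1,0,50,0,0,0,0,50])

```text
clock: 14.35
eef_pos: [390.4, -365.8, 49.8]
eef_rot: [3.14, -0.002, 0.196]
wrist_force: [2.6, 3.7, 8.3]
finger_gap: 58.2
```

Emit:
arm_command(rows=[0,0,0,0,50,3.1,0.6,-1.6,0,50,3.1,0.6,-1.7,0,50,0,0,0,0,50], newtons=5)

```text
clock: 14.85
eef_pos: [395.9, -364.3, 45.3]
eef_rot: [-3.141, 0.0, 0.196]
wrist_force: [0.8, 0.5, 1.0]
finger_gap: 58.2
```

Emit:
arm_command(rows=[3,0.6,-2,0,50,3,0.6,-2,0,50,2.6,0.5,-2.4,0,50,0,0,0,0,50])

```text
clock: 15.35
eef_pos: [404.3, -362.5, 38.8]
eef_rot: [-3.141, 0.0, 0.196]
wrist_force: [0.0, 0.3, -1.1]
finger_gap: 57.6
```

```bash
cat > bt.py <<'E'
from h import *
c=cam('wrist');P=pts(c);im=c['image'].astype(int)
cv2.imwrite('pics/wb.png',c['image'])
a=np.radians(11.3);B=np.array([[np.cos(a),-np.sin(a),0],[np.sin(a),np.cos(a),0],[0,0,1]])
L=(P-[421.2,-359.5,0])@B
k=(abs(L[...,0])<100)&(abs(L[...,1])<65)&(L[...,2]>15)&(L[...,2]<100)&(im[...,2]-im[...,0]>10)&(im[...,2]<130)
q=L[k]; print(k.sum(),np.percentile(q,[2,50,98],axis=0).round(1))
t=q
for _ in range(6):
    A=np.c_[t[:,:2],np.ones(len(t))];s=np.linalg.lstsq(A,t[:,2],rcond=None)[0]
    rs=q[:,2]-np.c_[q[:,:2],np.ones(len(q))]@s; t=q[abs(rs)<max(2,np.median(abs(rs))*1.5)]
print('slope',s,len(t))
E
python3 bt.py
```

```text
18189 [[-44.1 -28.   47.6]
 [ 14.5  -1.2  53.5]
 [ 59.7  26.6  58.3]]
slope [9.97963332e-02 9.80736258e-04 5.20980239e+01] 18023
```

View pics/wb.png

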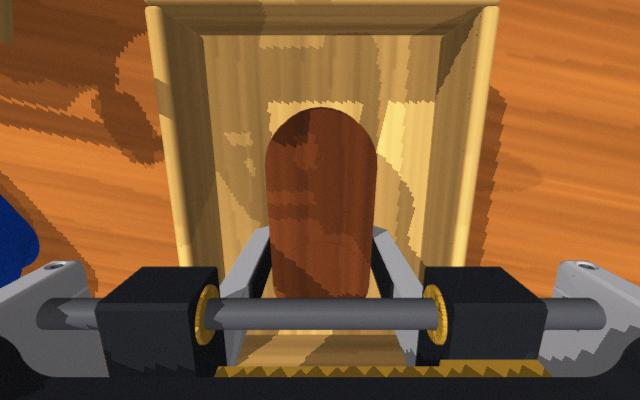

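The brush is inside the box, with about 0.10 rad of tilt left and room all round. Finish flattening, then let go.

Emit:
arm_command(rows=[2.2,0.4,-2.5,0,50,1.8,0.4,-2,0,50,0,0,-1,0,50,0,0,0,0,50], newtons=4)

```text
clock: 15.9
eef_pos: [408.6, -362.0, 33.9]
eef_rot: [3.141, -0.0, 0.196]
wrist_force: [0.5, 1.5, 2.7]
finger_gap: 58.1
```

```bash
python3 bt.py
```

```text
17468 [[-37.8 -28.3  45.2]
 [ 18.   -1.5  46.5]
 [ 63.6  26.4  47.8]]
slope [ 7.26526168e-04 -2.88591870e-04  4.65028952e+01] 17372
```

Flat (slope 0.001). Release and withdraw.

Emit:
arm_command(rows=[0,0,0,0,66,0,0,0,0,76,0,0,0,0,78,0,0,8,0,78,0,0,30,0,78])

```text
clock: 16.58
eef_pos: [407.8, -361.4, 71.3]
eef_rot: [-3.139, 0.002, 0.196]
wrist_force: [-0.1, -0.4, -0.3]
finger_gap: 77.7
```

Emit:
arm_command(rows=[0,0,50,0,78,0,0,50,0,78,-10,0,50,0,78,0,0,0,0,78,0,0,0,0,78])

```text
clock: 17.2
eef_pos: [398.1, -361.7, 221.1]
eef_rot: [-3.141, 0.0, 0.196]
wrist_force: [0.6, 0.6, -0.1]
finger_gap: 77.8
```

```bash
python3 bt.py; python3 - <<'E'
from h import *
c=cam('top'); cv2.imwrite('pics/t9.png',c['image']); 
import geo  # new top image
P=pts(c);R=np.stack([geo.hx,geo.hy,geo.n],1);L=(P-geo.o)@R
d=L[...,:2]-[10,-40]; r=np.hypot(d[...,0],d[...,1]); a=np.arctan2(d[...,0],d[...,1])
k=(L[...,2]>44)&(L[...,2]<57)&(r>50)&(r<137)&(a>-.4)&(a<1.5);print('keeper',np.median(a[k]),geo.o)
k=(np.hypot(L[...,0]+35,L[...,1]+93.6)<13)&(L[...,2]>60)&(L[...,2]<95); print('knob',np.percentile(L[k],[3,50,97],axis=0).round(1))
print(manip.read_state())
E
```

```text
4766 [[-55.2 -27.8  44.9]
 [  6.6  -1.2  46.5]
 [ 62.4  25.   48. ]]
slope [9.36464958e-05 1.15029440e-04 4.65091353e+01] 4725
keeper 0.6884150129462998 [583.81073969 -13.37015446  96.32570411]
knob [[ -45.5 -105.    64.5]
 [ -33.2  -93.3   72.8]
 [ -23.3  -82.7   75.1]]
{'clock': 17.3, 'joints': array([-8.05428749e-01,  2.70943977e-01,  1.54896706e+00,  1.62217845e-05,
        1.32396971e+00,  5.69406861e-01]), 'qd': array([ 1.40040008e-03,  5.22146330e-03, -2.75709327e-03, -9.35527457e-05,
        1.03136472e-03,  7.28503135e-04]), 'effort': array([-5.26421797e-02, -5.25531435e+01, -3.57709372e+01,  6.80609909e-02,
       -2.01057515e-02,  9.09231530e-04]), 'eef_pos': array([ 398.11344704, -361.55572214,  220.32346528]), 'eef_rot': array([-3.13965710e+00,  1.22034239e-03,  1.95957916e-01]), 'wrist_force': array([ 0.35118482, -0.14110202, -0.56845911]), 'moment': array([0.01407942, 0.10080116, 0.0020061 ]), 'finger_gap': 77.93908457975482}
```

View pics/t9.png

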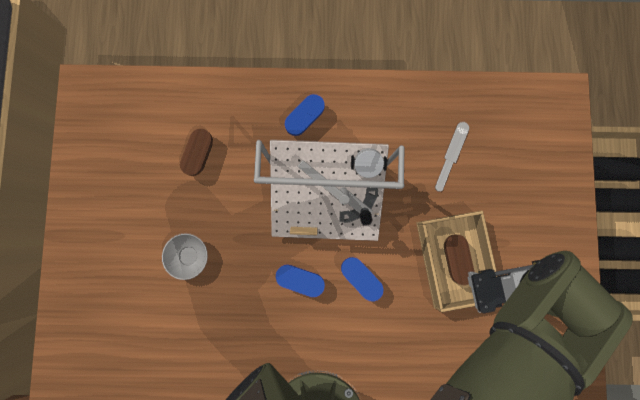

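The brush (457,258) lies flat in the box, and the keeper points up to the right of the empty ledge. Dish, spare brush and horn are at the same pixels as before, and the knob height is back at home. Handing in.

```bash
python3 -c "
from cell import manip; print(manip.sign_off())"
```

```text
the job is handed in; nothing more can be done
None
```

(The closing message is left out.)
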